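# Top up the drill-bit case and hold its lid at 60 degrees

## Robot

A 7-joint arm with a two-finger parallel gripper is mounted at the origin on the work surface. World frame = base frame: x ahead of the robot, y to its left, z up, the work surface at z = 0. Lengths are in mm, angles in rad, forces in N, time in s.
With the tool pointing down it reaches from about 400 to 875 mm from the base axis. Payload 4.4 kg.
Tool frame: the origin (TCP) lies at the very end of the fingers, on their centre line; the grasp point (between the pads) lies 19 mm behind it; y points along the fingers, x is the direction in which the jaws open and shut, and the axes are right-handed (so a half turn about y gives the same grasp; the last joint's range is limited). The gripper opens to 85 mm and grips with 20 to 120 N. Pads are 22 mm wide; open, the fingers measure 114 mm over their backs; the gripper's body (76 mm by 85 mm) begins 54 mm behind the grasp point. The pads swing forward as they close: fully open they stand 13 mm farther back than shut.
Start: joints at [1.212, 0.628, 0.038, 1.517, -0.027, 0.996, -0.02], TCP at [187.64, -622.342, 231.313] pointing down, gripper open.
Joint ranges: [-3.06, 3.06], [-0.37, 2.12], [-1.25, 1.32], [0.18, 2.47], [-1.1, 4.24], [0.23, 1.98], [-2.94, 2.94]. Speed limits (rad/s): [2.57, 2.57, 3.14, 3.14, 3.14, 3.14, 3.14].

## Interface

Orientations are given as [roll, pitch, yaw] about the fixed x, y, z axes, in that order (R = Rz(yaw) Ry(pitch) Rx(roll)).
In Python, from cell import readout, eyes, finish_job gives the robot as it stands. The module is installed in compiled form; this text tells all that it offers.
- The arm moves only by the tool apply_moves, never from a script. Its argument "commands" is a list that holds one entry, the list of rows, each a list of 6 numbers: the shift along the tool's x, y, z in units of 0.04 m (1.0 is 0.04 m), then the turn, a rotation vector about the tool's x, y, z in units of 5 degrees (1.0 is 5 degrees). A call has 1 to 8 rows; each row shifts and turns the pose as measured when the row begins, along the tool's axes as they then stand; what a row does not reach is not made up. A row lasts 1/12 s, in which the tool goes at most 41.7 mm and 7.16 degrees, less where a joint would pass 70% of its speed; a pose out of reach is approached as far as the arm can. A call with a number of a shift or a turn outside -1 to 1 is refused whole. A call with a gripper value outside its range is refused whole. "claw" is the finger opening in mm, from 0 to 85.4, set as the call begins (left out, the last holds). The fingers move at their own pace and stop on an object; the grip force is fixed at half the most. Time passes only in rows, so rows that do not move let the fingers close. It gives the time, the measured TCP pose, the force and the opening at its end, in the units of the state.
- readout.read_state(): the state, without advancing time (a new reading comes with each control period).
- eyes.get_image(name): name is "scene" or "top"; returns a dict with "image" (420x560x3 uint8, red, green, blue), "mtx" (3x3 intrinsics, pixels), "k1" (the pictures are not rectified: a ray, as slopes to the right and down, at radius r is drawn at 1 + k1 r^2 times it, then the intrinsics apply), "rvec" (rotation vector, rad) and "tvec" (3), from world to camera coordinates, as OpenCV has them. Camera axes: x right, y down, z forward; pixel columns grow to the right and rows downward; lengths in mm; the calibration is good to about 2 mm. A picture is of the moment at which its call begins. There is no depth.
- finish_job(): hands the job in, once; it reports no verdict.
The state is a dict: "clock": time; "qpos": joint angles; "qd": joint speeds; "tau": joint torques, N m; "eef_pos": TCP position; "tool_rot": TCP orientation; "force": force on the tool from outside, world axes, zero at the start; "torque": the same for the moment, N m; "width": finger opening in mm.
Only numpy, scipy, OpenCV 4.12 (cv2) and the standard library are available. Lean on these libraries where they do the work, as an engineer would, in place of code of your own. Each camera call takes 0.05 s, during which the arm holds its last target. There are 200 camera calls.

## Task

Put a spare drill bit, shank down and fully home, into each of the two empty pockets of the bit case, and leave the third spare in its block, the bits already in the case and the other things on the bench where they are. Then bring the lid (it has a red pull bar) forward and hold it open at 60 degrees from shut, so that I can screw on its stay: never let it drop, and finish while still holding it there, without letting go.

Things in the scene. Friction and masses are not known exactly. Their poses are not given: they have to be found in the camera images.
- pocket0_floor (a point): floor centre (8 mm above the bench) of one of the case's five pockets: round upright holes 14 mm across, 30 mm deep, countersunk to 20 mm and ringed dark, in a pale insert whose top is 38 mm above the bench. They stand in one row 54 mm apart along the case's middle line; the numbers are in no order along it. Three hold a bit, two are empty. z is up, x the case's x.
- pocket1_floor (a point): floor centre (8 mm above the bench) of one of the case's five pockets: round upright holes 14 mm across, 30 mm deep, countersunk to 20 mm and ringed dark, in a pale insert whose top is 38 mm above the bench. They stand in one row 54 mm apart along the case's middle line; the numbers are in no order along it. Three hold a bit, two are empty. z is up, x the case's x.
- pocket2_floor (a point): floor centre (8 mm above the bench) of one of the case's five pockets: round upright holes 14 mm across, 30 mm deep, countersunk to 20 mm and ringed dark, in a pale insert whose top is 38 mm above the bench. They stand in one row 54 mm apart along the case's middle line; the numbers are in no order along it. Three hold a bit, two are empty. z is up, x the case's x.
- pocket3_floor (a point): floor centre (8 mm above the bench) of one of the case's five pockets: round upright holes 14 mm across, 30 mm deep, countersunk to 20 mm and ringed dark, in a pale insert whose top is 38 mm above the bench. They stand in one row 54 mm apart along the case's middle line; the numbers are in no order along it. Three hold a bit, two are empty. z is up, x the case's x.
- pocket4_floor (a point): floor centre (8 mm above the bench) of one of the case's five pockets: round upright holes 14 mm across, 30 mm deep, countersunk to 20 mm and ringed dark, in a pale insert whose top is 38 mm above the bench. They stand in one row 54 mm apart along the case's middle line; the numbers are in no order along it. Three hold a bit, two are empty. z is up, x the case's x.
- seated0: steel Forstner drill bit standing upright, shank down: round shank 10 mm across and 52 mm long, above it a round dark head 30 mm across and 14 mm tall (head from 52 to 66 mm above the origin, plus a 4 mm centre point that touches nothing), about 90 g. Origin: centre of the shank's lower end; z runs up the shank. This one already stands fully home in one of the case's pockets (its lower end on the pocket's floor) and stays there.
- seated1: steel Forstner drill bit standing upright, shank down: round shank 10 mm across and 52 mm long, above it a round dark head 30 mm across and 14 mm tall (head from 52 to 66 mm above the origin, plus a 4 mm centre point that touches nothing), about 90 g. Origin: centre of the shank's lower end; z runs up the shank. This one already stands fully home in one of the case's pockets (its lower end on the pocket's floor) and stays there.
- seated2: steel Forstner drill bit standing upright, shank down: round shank 10 mm across and 52 mm long, above it a round dark head 30 mm across and 14 mm tall (head from 52 to 66 mm above the origin, plus a 4 mm centre point that touches nothing), about 90 g. Origin: centre of the shank's lower end; z runs up the shank. This one already stands fully home in one of the case's pockets (its lower end on the pocket's floor) and stays there.
- spare0: steel Forstner drill bit standing upright, shank down: round shank 10 mm across and 52 mm long, above it a round dark head 30 mm across and 14 mm tall (head from 52 to 66 mm above the origin, plus a 4 mm centre point that touches nothing), about 90 g. Origin: centre of the shank's lower end; z runs up the shank. A spare, standing in one of the three holes (14 mm across, countersunk, 30 mm deep, 62 mm apart) of the blue spares block; all three spares are alike.
- spare1: steel Forstner drill bit standing upright, shank down: round shank 10 mm across and 52 mm long, above it a round dark head 30 mm across and 14 mm tall (head from 52 to 66 mm above the origin, plus a 4 mm centre point that touches nothing), about 90 g. Origin: centre of the shank's lower end; z runs up the shank. A spare, standing in one of the three holes (14 mm across, countersunk, 30 mm deep, 62 mm apart) of the blue spares block; all three spares are alike.
- spare2: steel Forstner drill bit standing upright, shank down: round shank 10 mm across and 52 mm long, above it a round dark head 30 mm across and 14 mm tall (head from 52 to 66 mm above the origin, plus a 4 mm centre point that touches nothing), about 90 g. Origin: centre of the shank's lower end; z runs up the shank. A spare, standing in one of the three holes (14 mm across, countersunk, 30 mm deep, 62 mm apart) of the blue spares block; all three spares are alike.
- spare_block: blue wooden block screwed to the bench, 190 x 56 x 38 mm, three holes in a row along its x holding the spares. Origin: centre of its underside.
- case: wooden bit case screwed to the bench, open at the top, 180 mm (its x, away from the robot) x 300 mm (its y) x 80 mm tall, walls 10 mm; room inside above the inserts, the bit heads stand just below the rim. Origin: centre of its underside. The lid is hinged along its far (+x) rim.
- lid (a joint): lid angle in rad: 0 = shut flat on the case, 1.75 (100 degrees) = leaning back against its stop, where it rests by itself at the start (within 0.1 rad). It is a free hinge without spring or brake: forward of upright (1.57) it falls shut by its weight unless held. Lid: wood-framed clear panel 180 x 300 x 12 mm, about 0.3 to 0.55 kg; holding it takes a few newtons at most.
- lid_hinge (a point): middle of the lid's hinge line, 80 mm above the bench, at the case's far rim. Moves with the lid: x points from the red bar to the hinge, y along the hinge line, parallel to the case's y.
- lid_bar (a point): centre of the red pull bar on the lid's free edge: a round bar 12 mm across and 120 mm long, parallel to the hinge, 220 mm from the hinge line and 40 mm clear of the lid's edge (centre to edge), joined to it by a post at each end (posts 60 mm either side of the centre). 6 mm off the hinge line's plane towards the lid's outer face. The bar is round, so fingers across it can turn about it.
- glue: yellow glue bottle, 60 mm across, 170 mm tall, standing. Origin: centre of its underside. Not part of the job.
- tape: yellow tape measure, 72 x 38 x 66 mm, standing on its edge. Origin: centre of its underside. Not part of the job.
- driver: red-handled screwdriver lying on the bench, handle towards its -x. Not part of the job.

How it is judged (in metres and radians):
On the way:
1. all five pockets hold a bit, fully home and let go, while the lid is still open past 80 degrees (distance between any of seated0, seated1, seated2, spare0, spare1, spare2 and pocket0_floor below 0.006 m and distance between any of seated0, seated1, seated2, spare0, spare1, spare2 and pocket1_floor below 0.006 m and distance between any of seated0, seated1, seated2, spare0, spare1, spare2 and pocket2_floor below 0.006 m and distance between any of seated0, seated1, seated2, spare0, spare1, spare2 and pocket3_floor below 0.006 m and distance between any of seated0, seated1, seated2, spare0, spare1, spare2 and pocket4_floor below 0.006 m and angle between each of seated0, seated1, seated2, spare0, spare1, spare2's own z axis and vertical below 0.16 rad and contact force between each of seated0, seated1, seated2, spare0, spare1, spare2 and the fingers below 0.05 N and linear speed of each of seated0, seated1, seated2, spare0, spare1, spare2 below 0.03 m/s and value of joint lid above 1.4 rad), for 0.2 s.
At the end, for the whole second after the job is handed in: Each pocket holds a bit, shank end within 6 mm of its floor's centre, upright within 9 degrees, at rest, not touched by the fingers; third spare within 12 mm of its start. Fingers hold the lid still at 60 degrees, give or take 6; no bit or loose thing touches it (distance between any of seated0, seated1, seated2, spare0, spare1, spare2 and pocket0_floor below 0.006 m and distance between any of seated0, seated1, seated2, spare0, spare1, spare2 and pocket1_floor below 0.006 m and distance between any of seated0, seated1, seated2, spare0, spare1, spare2 and pocket2_floor below 0.006 m and distance between any of seated0, seated1, seated2, spare0, spare1, spare2 and pocket3_floor below 0.006 m and distance between any of seated0, seated1, seated2, spare0, spare1, spare2 and pocket4_floor below 0.006 m and angle between each of seated0, seated1, seated2, spare0, spare1, spare2's own z axis and vertical below 0.16 rad and contact force between each of seated0, seated1, seated2, spare0, spare1, spare2 and the fingers below 0.05 N and linear speed of each of seated0, seated1, seated2, spare0, spare1, spare2 below 0.03 m/s and distance of any of spare0, spare1, spare2 from where it was at the start of the episode below 0.012 m and value of joint lid between 0.942 and 1.152 rad and velocity of joint lid between -0.1 and 0.1 rad/s and contact force between lid and the fingers above 0.2 N and contact force between lid and seated0 below 0.05 N and contact force between lid and seated1 below 0.05 N and contact force between lid and seated2 below 0.05 N and contact force between lid and spare0 below 0.05 N and contact force between lid and spare1 below 0.05 N and contact force between lid and spare2 below 0.05 N and contact force between lid and glue below 0.05 N and contact force between lid and tape below 0.05 N and contact force between lid and driver below 0.05 N); the arm keeps its last pose, push and grip.
It fails at once if the lid drops below 35 degrees (value of joint lid below 0.61 rad).
It fails at once if a bit already in the case is pulled out or shifted by more than 12 mm (distance of any of seated0, seated1, seated2 from where it was at the start of the episode above 0.012 m).
It fails at once if the glue, tape measure or screwdriver is shifted by more than 30 mm (distance of any of glue, tape, driver from where it was at the start of the episode above 0.03 m).
It also fails if it takes over 70 s, if anything falls off the work surface, if the arm or the gripper's body presses on something with over 40 N, if the wrist force passes 120 N, or if a joint passes its speed limit or range.

## Working session

There is one attempt and no reset: what is moved stays moved. The work goes in short steps, Python scripts to look and compute and a tool call to move; the robot and the scene stay as the last step left them, time stands still between calls to the robot, and variables do not carry over. Pictures are saved under pics/ and viewed, about 8 in all and at most 12, crops included, and the job is handed in when it is done.

Besides the shell and the picture viewer there is one more tool, called after "Emit:" in YAML: its name, and indented under it one key for each argument. apply_moves: Moves the arm, as the interface text tells. Shifts and turns lie within -1 to 1; 1 stands for 0.04 m of shift or 5 degrees of turn. Its arguments: {"type":"object","properties":{"commands":{"type":"array"},"claw":{"type":"number"}},"required":["commands"]}

```bash
mkdir -p pics
cat > h.py <<'E'
import numpy as np, cv2
from cell import readout, eyes
from scipy.spatial.transform import Rotation as Ro
def shot(n,f=None):
    d=eyes.get_image(n)
    if f: cv2.imwrite('pics/'+f,d['image'][:,:,::-1])
    return d
def ray(d,uv):
    K=np.array(d['mtx']);x=np.array([(uv[0]-K[0,2])/K[0,0],(uv[1]-K[1,2])/K[1,1]])
    s=x.copy()
    for _ in range(30): s=x/(1+d['k1']*(s@s))
    R=cv2.Rodrigues(np.array(d['rvec'],float))[0];t=np.array(d['tvec'],float).ravel()
    return -R.T@t, R.T@np.array([s[0],s[1],1])
def plane(d,uv,z):
    c,v=ray(d,uv); return c+v*(z-c[2])/v[2]
def proj(d,P):
    R=cv2.Rodrigues(np.array(d['rvec'],float))[0];p=R@np.array(P,float)+np.array(d['tvec'],float).ravel()
    s=p[:2]/p[2];s=s*(1+d['k1']*(s@s));K=np.array(d['mtx']);return s[0]*K[0,0]+K[0,2],s[1]*K[1,1]+K[1,2]
def tri(d1,u1,d2,u2):
    a,v=ray(d1,u1);b,w=ray(d2,u2)
    s=np.linalg.lstsq(np.c_[v,-w],b-a,rcond=None)[0]
    return (a+v*s[0]+b+w*s[1])/2, np.linalg.norm(a+v*s[0]-b-w*s[1])
def tool():
    s=readout.read_state(); return np.array(s['eef_pos']),Ro.from_euler('xyz',s['tool_rot']),s
E
python3 - <<'E'
from h import *
a=shot('scene','s0.png');b=shot('top','t0.png')
for d in(a,b): print(ray(d,(280,210)),d['k1'],d['mtx'][0][0])
p,R,s=tool();print(p,s['tool_rot'],s['width'],s['clock']);print(R.as_matrix().round(3))
E
```

```text
(array([ 814.78882111, -477.84553079,  771.49495882]), array([-0.31066926,  0.57651397, -0.75580778])) 0.04405145991562604 414.0686876368977
(array([ 332.80980976,   54.06021422, 1082.87207007]), array([ 0.23294525, -0.03663994, -0.9719305 ])) -0.045876127737282855 420.93258782974095
[ 187.47293399 -621.77675315  230.48220362] [-1.57084388  0.00174177 -1.27798658] 85.61032742259584 0.1
[[ 0.289 -0.001  0.957]
 [-0.957  0.002  0.289]
 [-0.002 -1.    -0.   ]]
```

View pics/s0.png

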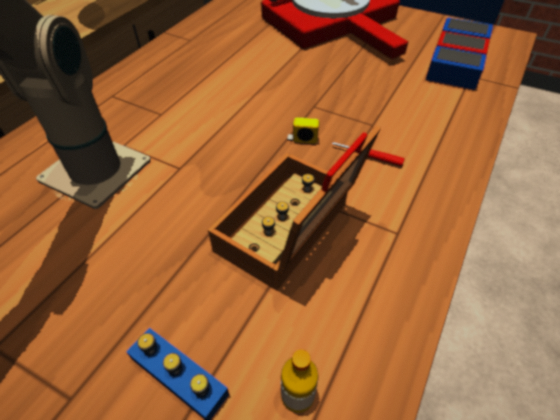

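View pics/t0.png

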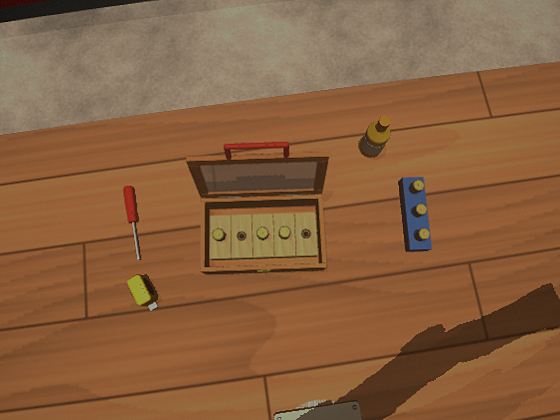

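The scene picture shows the blue block at (178,370) and the case at (280,215). In the top picture, the empty pockets are at (241,236) and (306,234), seated bits are at (219,234), (262,233) and (285,233), spares are at (418,186), (421,210) and (424,234), and the red bar is at (257,147).

```bash
cat > m.py <<'E'
from h import *
def blobs(d,box,kind,n=3,mn=15):
    x0,y0,x1,y1=box; im=d['image'][y0:y1,x0:x1]; im=cv2.resize(im,None,fx=4,fy=4,interpolation=cv2.INTER_CUBIC)
    hsv=cv2.cvtColor(im,cv2.COLOR_RGB2HSV).astype(int)
    if kind=='y': m=(hsv[...,0]>17)&(hsv[...,0]<40)&(hsv[...,1]>90)&(hsv[...,2]>60)
    if kind=='r': m=((hsv[...,0]<6)|(hsv[...,0]>174))&(hsv[...,1]>170)&(hsv[...,2]>80)
    if kind=='k': m=hsv[...,2]<75
    k,l,st,c=cv2.connectedComponentsWithStats(m.astype(np.uint8))
    o=sorted([(st[i,4]/16,((c[i]+.5)/4-.5+[x0,y0]).round(2),(st[i,:4]/4).round(1)) for i in range(1,k) if st[i,4]/16>mn],key=lambda t:-t[0])
    return o[:n]
E
python3 - <<'E'
from m import *
a=shot('scene');b=shot('top')
A=sorted([o for o in blobs(a,(128,328,230,416),'y',6)],key=lambda o:o[1][0]);B=sorted(blobs(b,(400,176,434,252),'y',6),key=lambda o:o[1][1])
print(A);print(B)
if len(A)==3==len(B):
  for i in range(3): print(tri(a,A[2-i][1],b,B[i][1]),plane(a,A[2-i][1],70),plane(b,B[i][1],70))
for u in [(219,234),(262,233),(285,233)]:print('seat',plane(b,u,70))
for u in [(241,236),(306,234)]:print('empty top',plane(b,u,38))
for u in [(295,202),(254,247)]:print('empty sc',plane(a,u,38))
print('bar',tri(a,(350,153),b,(257,147)))
im=np.hstack([cv2.resize(b['image'][190:280,195:330],None,fx=4,fy=4,interpolation=2)[:, :400*0+540],])
im2=cv2.resize(a['image'][150:285,205:385],None,fx=3,fy=3,interpolation=2)
im3=np.zeros((360+0,540,3),np.uint8); 
cv2.imwrite('pics/crop1.png',im[:,:,::-1]);cv2.imwrite('pics/crop2.png',im2[:,:,::-1])
E
```

```text
[(np.float64(192.3125), array([145.54, 341.02]), array([10. ,  5.8, 16.2, 15.8])), (np.float64(205.125), array([171.35, 361.37]), array([35.8, 25.5, 16.2, 16.8])), (np.float64(221.3125), array([198.75, 383.01]), array([63. , 46.8, 16.5, 17.5]))]
[(np.float64(84.0), array([418.18, 184.81]), array([13.2,  4. , 11. , 10.8])), (np.float64(86.375), array([420.95, 208.74]), array([16. , 28. , 11. , 10.8])), (np.float64(89.0625), array([423.74, 233.44]), array([18.5, 52.5, 11.5, 11. ]))]
(array([ 589.43781184, -337.27386748,   73.22336316]), np.float64(0.6484297737615464)) [ 588.63887356 -336.40401908   70.        ] [ 590.03284592 -338.76095301   70.        ]
(array([ 527.85095706, -330.16485138,   73.03315922]), np.float64(0.6168472447654016)) [ 526.83711225 -329.31339452   70.        ] [ 528.23011907 -331.55355292   70.        ]
(array([ 466.06018838, -322.92593172,   73.04058341]), np.float64(0.5380067847796965)) [ 464.74860889 -322.06891463   70.        ] [ 466.28546763 -324.27202987   70.        ]
seat [537.27802688 172.14565066  70.        ]
seat [524.69244295  67.74372391  70.        ]
seat [516.62712571  12.15032255  70.        ]
empty top [530.73257014 121.52822768  38.        ]
empty top [512.29877522 -41.11507033  38.        ]
empty sc [532.63317744 120.95261032  38.        ]
empty sc [514.46609242 -39.06757868  38.        ]
bar (array([660.28495762,  53.25688409, 295.75962784]), np.float64(8.019212087242325))
```

View pics/crop1.png

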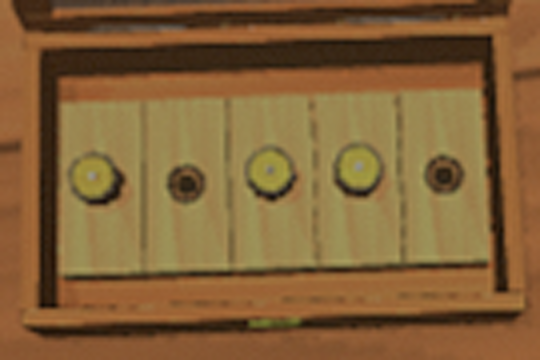

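```bash
cat > plan.py <<'E'
from h import *
def plan(tgt,yawdeg,n=8,tilt=0):
    """rows to reach TCP tgt, tool x at yawdeg in world xy, tool y tilted from down by tilt deg (about tool z)"""
    p,R,s=tool()
    T=Ro.from_euler('z',yawdeg,degrees=True)*Ro.from_matrix(np.array([[1,0,0],[0,0,1],[0,-1,0]]))*Ro.from_euler('z',tilt,degrees=True)
    rv=(R.inv()*T).as_rotvec(); d=np.array(tgt)-p
    print('from',p.round(1),'dist',d.round(1),'turn deg',np.degrees(rv).round(2),'clock',s['clock'],'w',round(s['width'],1))
    for k in range(n):
        q=R*Ro.from_rotvec(rv*k/n)
        print([float(x) for x in np.r_[q.inv().apply(d/n)/40,np.degrees(rv)/n/5].round(3)])
E
python3 - <<'E'
from m import *
from plan import *
a=shot('scene');b=shot('top')
A=sorted(blobs(a,(245,165,325,255),'y',12,25),key=lambda o:o[1][0]);B=sorted(blobs(b,(205,222,300,250),'y',12,25),key=lambda o:o[1][0])
for o in A:print('A',o)
for o in B:print('B',o)
for u in [(219-.8,233.6),(262.2,232.4),(284.2,232)]:print(plane(b,u,74))
for u in [(241.1,235.6),(305.6,233.1)]:print('e',plane(b,u,38))
plan([466,-323,125],-40)
E
```

```text
A (np.float64(2716.75), array([278.48, 215.46]), array([ 0. ,  8.2, 75.5, 81.8]))
A (np.float64(40.9375), array([311.83, 213.78]), array([59.2, 39.8, 16.2, 19.2]))
B (np.float64(2342.0625), array([254.76, 235.43]), array([ 4.,  0., 91., 28.]))
[537.73208816 173.50377641  74.        ]
[525.33383917  67.00878293  74.        ]
[518.62454795  13.87828133  74.        ]
e [531.70945449 121.15405272  38.        ]
e [514.71471127 -40.48459418  38.        ]
from [ 187.6 -622.2  231. ] dist [ 278.4  299.2 -106. ] turn deg [-1.000e-02 -3.323e+01 -4.000e-02] clock 0.3 w 85.2
[-0.644, 0.332, 1.103, -0.0, -0.831, -0.001]
[-0.562, 0.332, 1.147, -0.0, -0.831, -0.001]
[-0.478, 0.331, 1.184, -0.0, -0.831, -0.001]
[-0.391, 0.331, 1.216, -0.0, -0.831, -0.001]
[-0.302, 0.331, 1.241, -0.0, -0.831, -0.001]
[-0.211, 0.331, 1.26, -0.0, -0.831, -0.001]
[-0.119, 0.331, 1.272, -0.0, -0.831, -0.001]
[-0.027, 0.331, 1.277, -0.0, -0.831, -0.001]
```

View pics/crop2.png

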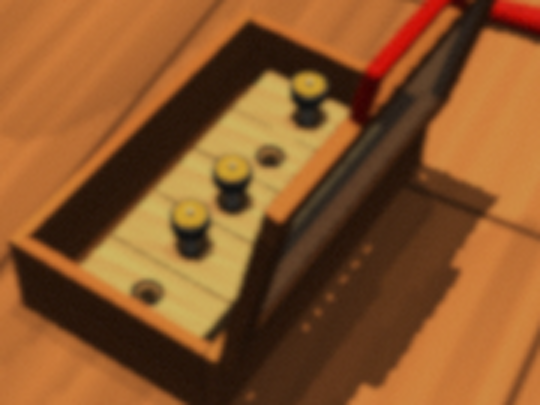

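Scene crop agrees: empty pockets at crop (270,156) and (148,293), giving pockets near (513.7,-40.2) and (531.7,120.8). Moving in over the nearest spare.

Emit:
apply_moves:
  commands:
    - [[-0.45,0.2,0.78,0,-0.83,0],[-0.4,0.2,0.8,0,-0.83,0],[-0.33,0.2,0.83,0,-0.83,0],[-0.28,0.2,0.85,0,-0.83,0],[-0.21,0.2,0.87,0,-0.83,0],[-0.15,0.2,0.88,0,-0.83,0],[-0.08,0.2,0.89,0,-0.83,0],[-0.02,0.2,0.9,0,-0.83,0]]
  claw: 52

```text
clock: 0.97
eef_pos: [379.2, -415.2, 164.3]
tool_rot: [-1.583, -0.006, -0.693]
force: [1.1, -0.2, 0.2]
width: 52.2
```

```bash
python3 -c "
from plan import *
plan([466,-323,120],-40,8)"
```

```text
from [ 379.2 -415.2  164.3] dist [ 86.8  92.2 -44.3] turn deg [0.7  0.29 0.32] clock 0.9667 w 52.2
[0.024, 0.134, 0.397, 0.018, 0.007, 0.008]
[0.024, 0.134, 0.396, 0.018, 0.007, 0.008]
[0.023, 0.135, 0.396, 0.018, 0.007, 0.008]
[0.023, 0.135, 0.396, 0.018, 0.007, 0.008]
[0.023, 0.136, 0.396, 0.018, 0.007, 0.008]
[0.023, 0.137, 0.396, 0.018, 0.007, 0.008]
[0.023, 0.137, 0.395, 0.018, 0.007, 0.008]
[0.023, 0.138, 0.395, 0.018, 0.007, 0.008]
```

Emit:
apply_moves:
  commands:
    - [[0.03,0.15,0.5,0.02,0.01,0.01],[0.03,0.15,0.5,0.02,0.01,0.01],[0.03,0.15,0.5,0.02,0,0.01],[0.03,0.15,0.5,0.02,0,0.01],[0.03,0.15,0.5,0.02,0,0.01],[0.03,0.15,0.4,0.02,0,0.01],[0.02,0.14,0.28,0.02,0,0],[0,0,0,0,0,0]]

```text
clock: 1.63
eef_pos: [477.9, -306.5, 119.1]
tool_rot: [-1.563, 0.0, -0.676]
force: [0.4, 0.5, 0.0]
width: 52.1
```

```bash
python3 -c "
from plan import *
plan([466,-323,49],-40,5)
a=shot('scene')['image'][290:420,90:250];b=shot('top')['image'][165:265,370:450]
f=lambda i:cv2.resize(i,(400,400),interpolation=2)
cv2.imwrite('pics/c3.png',np.hstack([f(a),f(b)])[:,:,::-1])"
```

```text
from [ 477.9 -306.5  119.1] dist [-11.9 -16.5 -70.1] turn deg [-0.45  1.29 -0.03] clock 1.6333 w 52.1
[0.006, 0.35, -0.104, -0.018, 0.052, -0.001]
[0.006, 0.35, -0.104, -0.018, 0.052, -0.001]
[0.006, 0.35, -0.103, -0.018, 0.052, -0.001]
[0.007, 0.35, -0.103, -0.018, 0.052, -0.001]
[0.007, 0.35, -0.102, -0.018, 0.052, -0.001]
```

View pics/c3.png

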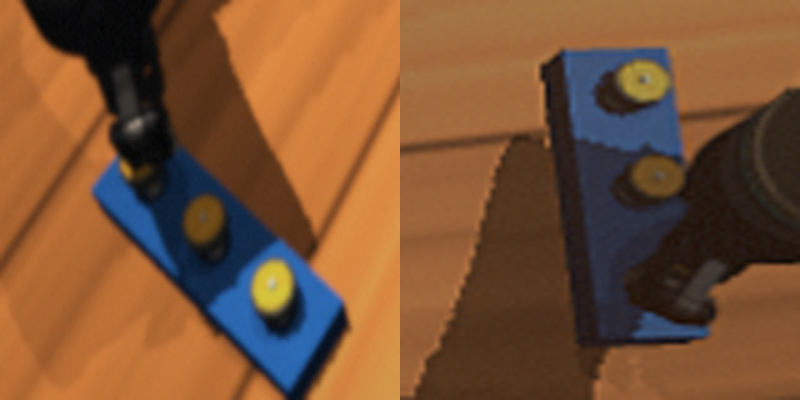

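The crops show the gripper over the nearest spare, about 20 mm past centre; correcting sideways first.

Emit:
apply_moves:
  commands:
    - [[0.01,0,-0.25,0,0.13,0],[0.01,0,-0.2,0,0.13,0],[0,0,-0.05,0,0,0],[0,0,0,0,0,0]]

```text
clock: 2.07
eef_pos: [459.0, -332.4, 120.9]
tool_rot: [-1.569, -0.002, -0.711]
force: [0.7, 0.0, 0.1]
width: 52.2
```

```bash
python3 -c "
from plan import *
plan([466,-323,49],-40,5)"
```

```text
from [ 459.  -332.4  120.9] dist [  7.    9.4 -71.9] turn deg [-0.1  -0.76  0.1 ] clock 2.0667 w 52.2
[-0.005, 0.36, 0.058, -0.004, -0.03, 0.004]
[-0.005, 0.36, 0.058, -0.004, -0.03, 0.004]
[-0.004, 0.36, 0.058, -0.004, -0.03, 0.004]
[-0.004, 0.36, 0.058, -0.004, -0.03, 0.004]
[-0.004, 0.36, 0.058, -0.004, -0.03, 0.004]
```

Emit:
apply_moves:
  commands:
    - [[0,0,0.2,0,-0.1,0],[0,0,0,0,0,0],[0,0,0,0,0,0]]

```text
clock: 2.32
eef_pos: [463.1, -328.4, 121.6]
tool_rot: [-1.57, -0.003, -0.707]
force: [1.0, 0.0, 0.5]
width: 52.3
```

```bash
python3 -c "
from plan import *
plan([466,-323,49],-40,5)"
```

```text
from [ 463.1 -328.4  121.6] dist [  2.9   5.4 -72.6] turn deg [-0.06 -0.49  0.16] clock 2.3167 w 52.3
[-0.008, 0.363, 0.03, -0.002, -0.02, 0.006]
[-0.007, 0.363, 0.03, -0.002, -0.02, 0.006]
[-0.007, 0.363, 0.03, -0.002, -0.02, 0.006]
[-0.007, 0.363, 0.03, -0.002, -0.02, 0.006]
[-0.007, 0.363, 0.03, -0.002, -0.02, 0.006]
```

Emit:
apply_moves:
  commands:
    - [[-0.01,0.15,0.1,0,-0.05,0],[-0.01,0.3,0.04,0,0,0],[0,0.35,0,0,0,0],[0,0.35,0,0,0,0],[0,0.25,0,0,0,0],[0,0.1,0,0,0,0],[0,0,0,0,0,0]]

```text
clock: 2.9
eef_pos: [470.1, -319.9, 58.2]
tool_rot: [-1.567, -0.005, -0.696]
force: [-0.1, 1.0, 0.9]
width: 52.0
```

```bash
python3 -c "
from plan import *
plan([466,-323,49],-40,2)"
```

```text
from [ 470.1 -319.9   58.2] dist [-4.1 -3.1 -9.2] turn deg [-0.21  0.13  0.28] clock 2.9 w 52.0
[-0.015, 0.114, -0.063, -0.021, 0.013, 0.028]
[-0.015, 0.115, -0.062, -0.021, 0.013, 0.028]
```

Emit:
apply_moves:
  commands:
    - [[-0.03,0.15,-0.07,-0.02,0,0.03],[0,0.05,0,0,0,0],[0,0,0,0,0,0],[0,0,0,0,0,0]]

```text
clock: 3.23
eef_pos: [467.8, -321.4, 50.1]
tool_rot: [-1.569, -0.003, -0.695]
force: [-0.2, 0.2, -0.8]
width: 51.8
```

```bash
python3 -c "
from plan import *
plan([466,-323,49],-40,1)"
```

```text
from [ 467.8 -321.4   50.1] dist [-1.8 -1.6 -1.1] turn deg [-0.11  0.16  0.17] clock 3.2333 w 51.8
[-0.01, 0.026, -0.06, -0.023, 0.032, 0.034]
```

Emit:
apply_moves:
  commands:
    - [[-0.01,0.02,-0.04,-0.02,0,0.03],[0,0,0,0,0,0],[0,0,0,0,0,0],[0,0,0,0,0,0],[0,0,0,0,0,0]]
  claw: 20

```text
clock: 3.65
eef_pos: [466.8, -323.2, 50.5]
tool_rot: [-1.571, -0.002, -0.696]
force: [-0.2, -0.1, -0.9]
width: 28.0
```

Emit:
apply_moves:
  commands:
    - [[0,-0.2,0,0,0,0],[0,-0.4,0,0,0,0],[0,-0.4,0,0,0,0],[0,-0.3,0,0,0,0],[0,-0.1,0,0,0,0],[0,0,0,0,0,0]]
  claw: 20

```text
clock: 4.15
eef_pos: [466.4, -322.8, 110.1]
tool_rot: [-1.571, -0.001, -0.696]
force: [0.3, -0.1, -0.2]
width: 27.8
```

```bash
python3 -c "
from plan import *
plan([513.7,-40.2,130],-32,8)"
```

```text
from [ 466.4 -322.8  110.1] dist [ 47.3 282.6  19.9] turn deg [-0.   -7.86  0.07] clock 4.15 w 27.8
[-0.452, -0.062, 0.773, -0.0, -0.197, 0.002]
[-0.439, -0.062, 0.78, -0.0, -0.197, 0.002]
[-0.426, -0.062, 0.788, -0.0, -0.197, 0.002]
[-0.412, -0.062, 0.795, -0.0, -0.197, 0.002]
[-0.398, -0.062, 0.802, -0.0, -0.197, 0.002]
[-0.385, -0.062, 0.809, -0.0, -0.197, 0.002]
[-0.371, -0.062, 0.815, -0.0, -0.197, 0.002]
[-0.357, -0.062, 0.821, -0.0, -0.197, 0.002]
```

Emit:
apply_moves:
  commands:
    - [[-0.2,-0.2,0.4,0,-0.15,0],[-0.4,-0.2,0.7,0,-0.2,0],[-0.42,-0.1,0.78,0,-0.2,0],[-0.41,-0.05,0.79,0,-0.2,0],[-0.4,0,0.8,0,-0.2,0],[-0.38,0,0.8,0,-0.2,0],[-0.25,0,0.5,0,-0.2,0],[-0.1,0,0.2,0,-0.1,0]]

```text
clock: 4.82
eef_pos: [503.5, -99.5, 129.7]
tool_rot: [-1.574, -0.002, -0.575]
force: [-0.5, -0.2, -1.3]
width: 27.9
```

Emit:
apply_moves:
  commands:
    - [[0,0,0,0,0,0],[0,0,0,0,0,0]]

```text
clock: 4.98
eef_pos: [503.4, -97.1, 129.1]
tool_rot: [-1.574, -0.001, -0.57]
force: [0.6, -1.5, -1.7]
width: 27.4
```

```bash
python3 -c "
from plan import *
plan([513.7,-40.2,130],-32,4)"
```

```text
from [503.4 -97.1 129.1] dist [10.3 56.9  0.9] turn deg [ 0.2  -0.65  0.04] clock 4.9833 w 27.4
[-0.138, -0.007, 0.334, 0.01, -0.032, 0.002]
[-0.137, -0.007, 0.335, 0.01, -0.032, 0.002]
[-0.136, -0.006, 0.335, 0.01, -0.032, 0.002]
[-0.135, -0.006, 0.335, 0.01, -0.032, 0.002]
```

Emit:
apply_moves:
  commands:
    - [[-0.13,-0.02,0.33,0.01,-0.03,0],[-0.14,-0.02,0.34,0.01,-0.03,0],[-0.13,-0.02,0.33,0,-0.03,0],[-0.07,0,0.18,0,0,0],[0,0,0,0,0,0],[0,0,0,0,0,0]]

```text
clock: 5.48
eef_pos: [512.2, -56.2, 130.3]
tool_rot: [-1.579, -0.002, -0.578]
force: [-0.3, 0.0, -1.2]
width: 27.8
```

```bash
python3 -c "
from plan import *
plan([513.7,-40.2,130],-32,1)
a=shot('scene');b=shot('top')
f=lambda i:cv2.resize(i,(400,400),interpolation=2)
cv2.imwrite('pics/c4.png',np.hstack([f(a['image'][195:275,215:295]),f(b['image'][190:270,265:345])])[:,:,::-1])
p,R,s=tool()
for z in (-42.5,):
  q=R.apply([0,42.5,0])+p
  print('bit end',q)
"
```

```text
from [512.2 -56.2 130.3] dist [ 1.5 16.  -0.3] turn deg [ 0.45 -1.14  0.11] clock 5.4833 w 27.8
[-0.187, 0.005, 0.356, 0.09, -0.227, 0.022]
bit end [511.95319557 -56.80002465  87.80739954]
```

View pics/c4.png

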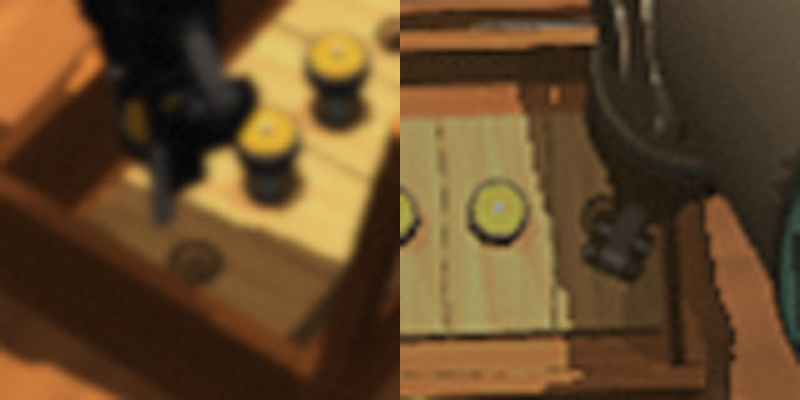

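```bash
python3 -c "
from h import *
d=shot('scene');print(plane(d,(247.5,238.4),88),proj(d,[511.95,-56.8,87.8]),proj(d,[513.7,-40.2,38]))"
```

```text
[512.00644118 -56.66496757  88.        ] (np.float64(247.44788190956967), np.float64(238.49403535741013)) (np.float64(253.4297119078189), np.float64(247.235161113959))
```

Emit:
apply_moves:
  commands:
    - [[-0.2,0,0.38,0.08,-0.2,0.02],[-0.01,0,0.02,0,0,0],[0,0,0,0,0,0],[0,0,0,0,0,0]]

```text
clock: 5.97
eef_pos: [513.5, -39.0, 130.2]
tool_rot: [-1.572, -0.0, -0.563]
force: [0.2, -0.0, -1.3]
width: 27.9
```

```bash
python3 -c "
from plan import *
plan([513.7,-40.2,130],-32,1)"
```

```text
from [513.5 -39.  130.2] dist [ 0.2 -1.2 -0.2] turn deg [ 0.06 -0.26  0.  ] clock 5.9667 w 27.9
[0.02, 0.004, -0.024, 0.011, -0.052, 0.0]
```

Held bit end and camera agree within 0.3 mm; descending.

Emit:
apply_moves:
  commands:
    - [[0,0.15,-0.01,0,-0.05,0],[0,0.25,0,0,0,0],[0,0.25,0,0,0,0],[0,0.15,0,0,0,0],[0,0,0,0,0,0],[0,0,0,0,0,0]]

```text
clock: 6.47
eef_pos: [512.7, -40.9, 94.3]
tool_rot: [-1.573, 0.0, -0.56]
force: [0.4, -0.2, -1.2]
width: 27.7
```

```bash
python3 -c "
from plan import *
plan([514,-39.6,50.5],-32,4)"
```

```text
from [512.7 -40.9  94.3] dist [  1.3   1.3 -43.8] turn deg [ 0.14 -0.07 -0.02] clock 6.4667 w 27.7
[0.003, 0.274, 0.012, 0.007, -0.003, -0.001]
[0.003, 0.274, 0.012, 0.007, -0.003, -0.001]
[0.003, 0.274, 0.012, 0.007, -0.003, -0.001]
[0.003, 0.274, 0.011, 0.007, -0.003, -0.001]
```

Emit:
apply_moves:
  commands:
    - [[0.01,0.15,0.03,0.02,0,0],[0,0.2,0.01,0,0,0],[0,0.2,0,0,0,0],[0,0.2,0,0,0,0],[0,0.15,0,0,0,0],[0,0.05,0,0,0,0],[0,0,0,0,0,0]]

```text
clock: 7.05
eef_pos: [514.2, -39.8, 52.1]
tool_rot: [-1.571, 0.0, -0.56]
force: [-0.3, 0.1, -1.7]
width: 28.0
```

```bash
python3 -c "
from plan import *
plan([514,-39.6,50.5],-32,1);print(tool()[2]['force'])"
```

```text
from [514.2 -39.8  52.1] dist [-0.2  0.2 -1.6] turn deg [ 0.02 -0.08 -0.01] clock 7.05 w 28.0
[-0.007, 0.04, 0.001, 0.005, -0.015, -0.001]
[-0.26320388  0.08658105 -1.70518474]
```

Nearly home, no contact forces. Last millimetre, release and retreat straight up.

Emit:
apply_moves:
  commands:
    - [[0,0.05,0,0,0,0],[0,0.02,0,0,0,0],[0,0,0,0,0,0]]

```text
clock: 7.3
eef_pos: [514.7, -39.5, 50.3]
tool_rot: [-1.571, -0.001, -0.56]
force: [-0.7, -0.9, -0.4]
width: 28.2
```

Emit:
apply_moves:
  commands:
    - [[0,0,0,0,0,0],[0,0,0,0,0,0],[0,0,0,0,0,0],[0,0,0,0,0,0]]
  claw: 46

```text
clock: 7.63
eef_pos: [515.9, -39.6, 51.3]
tool_rot: [-1.569, -0.003, -0.56]
force: [0.2, -0.2, -0.2]
width: 45.7
```

Emit:
apply_moves:
  commands:
    - [[0,-0.2,0,0,0,0],[0,-0.4,0,0,0,0],[0,-0.5,0,0,0,0],[0,-0.5,0,0,0,0],[0,-0.4,0,0,0,0],[0,-0.1,0,0,0,0],[0,0,0,0,0,0]]

```text
clock: 8.22
eef_pos: [514.9, -39.6, 140.5]
tool_rot: [-1.57, -0.002, -0.56]
force: [-0.2, 0.8, -0.8]
width: 45.7
```

```bash
python3 -c "
from plan import *
plan([527.9,-330.2,125],-34,8)"
```

```text
from [514.9 -39.6 140.5] dist [  13.  -290.6  -15.5] turn deg [-0.05  1.93  0.12] clock 8.2167 w 45.7
[0.516, 0.049, -0.748, -0.001, 0.048, 0.003]
[0.52, 0.049, -0.746, -0.001, 0.048, 0.003]
[0.523, 0.049, -0.744, -0.001, 0.048, 0.003]
[0.526, 0.049, -0.741, -0.001, 0.048, 0.003]
[0.529, 0.049, -0.739, -0.001, 0.048, 0.003]
[0.532, 0.049, -0.737, -0.001, 0.048, 0.003]
[0.535, 0.048, -0.735, -0.001, 0.048, 0.003]
[0.538, 0.048, -0.732, -0.001, 0.048, 0.003]
```

Emit:
apply_moves:
  commands:
    - [[0.25,0,-0.4,0,0,0],[0.48,0,-0.72,0,0.05,0],[0.52,0,-0.75,0,0.05,0],[0.53,0,-0.74,0,0.05,0],[0.53,0.05,-0.74,0,0.05,0],[0.53,0.05,-0.74,0,0.05,0],[0.4,0.05,-0.52,0,0.05,0],[0.2,0.05,-0.25,0,0.05,0]]

```text
clock: 8.88
eef_pos: [526.3, -279.8, 126.3]
tool_rot: [-1.568, 0.005, -0.577]
force: [0.1, -0.8, -0.1]
width: 46.2
```

Emit:
apply_moves:
  commands:
    - [[0,0,0,0,0,0],[0,0,0,0,0,0]]

```text
clock: 9.05
eef_pos: [524.4, -282.7, 123.9]
tool_rot: [-1.569, 0.008, -0.584]
force: [0.1, 0.3, 0.5]
width: 45.8
```

```bash
python3 -c "
from plan import *
plan([527.9,-330.2,125],-34,4)"
```

```text
from [ 524.4 -282.7  123.9] dist [  3.5 -47.5   1.1] turn deg [-0.09  0.57 -0.44] clock 9.05 w 45.8
[0.182, -0.009, -0.235, -0.004, 0.028, -0.022]
[0.182, -0.008, -0.235, -0.004, 0.028, -0.022]
[0.183, -0.008, -0.235, -0.004, 0.028, -0.022]
[0.184, -0.008, -0.234, -0.004, 0.028, -0.022]
```

Emit:
apply_moves:
  commands:
    - [[0.2,0,-0.26,0,0.03,-0.02],[0.25,0,-0.32,0,0.03,-0.02],[0.22,0,-0.28,0,0.03,-0.02],[0.15,0,-0.19,0,0.03,-0.02],[0.05,0,-0.06,0,0,0],[0,0,0,0,0,0],[0,0,0,0,0,0]]

```text
clock: 9.63
eef_pos: [531.1, -336.5, 123.2]
tool_rot: [-1.566, 0.003, -0.585]
force: [0.0, 0.7, 0.0]
width: 46.0
```

```bash
python3 -c "
from plan import *
plan([527.9,-330.2,125],-34,1)"
```

```text
from [ 531.1 -336.5  123.2] dist [-3.2  6.3  1.8] turn deg [-0.26  0.48 -0.17] clock 9.6333 w 46.0
[-0.154, -0.045, 0.088, -0.053, 0.095, -0.035]
```

Emit:
apply_moves:
  commands:
    - [[-0.13,0.1,0.07,-0.05,0.05,-0.03],[0,0.25,0,0,0,0],[0,0.25,0,0,0,0],[0,0.15,0,0,0,0],[0,0,0,0,0,0]]

```text
clock: 10.05
eef_pos: [528.1, -327.5, 90.3]
tool_rot: [-1.569, 0.002, -0.587]
force: [-0.6, -0.9, -0.1]
width: 45.8
```

```bash
python3 -c "
from plan import *
plan([527.9,-330.2,50],-34,3)"
```

```text
from [ 528.1 -327.5   90.3] dist [ -0.2  -2.7 -40.3] turn deg [-0.07  0.39 -0.1 ] clock 10.05 w 45.8
[0.011, 0.335, -0.02, -0.005, 0.026, -0.006]
[0.011, 0.335, -0.02, -0.005, 0.026, -0.006]
[0.011, 0.335, -0.02, -0.005, 0.026, -0.006]
```

Emit:
apply_moves:
  commands:
    - [[0.02,0.1,-0.04,0,0.03,0],[0.01,0.2,-0.01,0,0,0],[0,0.25,0,0,0,0],[0,0.2,0,0,0,0],[0,0.1,0,0,0,0],[0,0.02,0,0,0,0],[0,0,0,0,0,0]]

```text
clock: 10.63
eef_pos: [527.4, -329.3, 49.9]
tool_rot: [-1.57, 0.004, -0.589]
force: [0.2, -0.2, -0.8]
width: 46.0
```

```bash
python3 -c "
from plan import *
plan([527.9,-330.2,50],-34,1)"
```

```text
from [ 527.4 -329.3   49.9] dist [ 0.5 -0.9  0.1] turn deg [-0.07  0.25 -0.25] clock 10.6333 w 46.0
[0.023, -0.004, -0.011, -0.014, 0.05, -0.05]
```

Emit:
apply_moves:
  commands:
    - [[0,0,0,0,0.05,-0.05],[0,0,0,0,0,0],[0,0,0,0,0,0],[0,0,0,0,0,0],[0,0,0,0,0,0]]
  claw: 20

```text
clock: 11.05
eef_pos: [527.7, -329.5, 50.7]
tool_rot: [-1.57, -0.002, -0.594]
force: [-0.0, 0.3, -1.3]
width: 28.0
```

Emit:
apply_moves:
  commands:
    - [[0,-0.2,0,0,0,0],[0,-0.4,0,0,0,0],[0,-0.5,0,0,0,0],[0,-0.5,0,0,0,0],[0,-0.4,0,0,0,0],[0,-0.1,0,0,0,0],[0,0,0,0,0,0]]

```text
clock: 11.63
eef_pos: [527.5, -329.5, 140.5]
tool_rot: [-1.569, -0.002, -0.594]
force: [-0.2, -0.0, -1.0]
width: 28.1
```

```bash
python3 -c "
from plan import *
plan([532,120.9,140],-28,12)"
```

```text
from [ 527.5 -329.5  140.5] dist [  4.5 450.4  -0.5] turn deg [-0.07 -6.02  0.12] clock 11.6333 w 28.1
[-0.517, 0.001, 0.783, -0.001, -0.1, 0.002]
[-0.51, 0.001, 0.788, -0.001, -0.1, 0.002]
[-0.503, 0.001, 0.792, -0.001, -0.1, 0.002]
[-0.497, 0.001, 0.796, -0.001, -0.1, 0.002]
[-0.49, 0.001, 0.801, -0.001, -0.1, 0.002]
[-0.483, 0.001, 0.805, -0.001, -0.1, 0.002]
[-0.475, 0.001, 0.809, -0.001, -0.1, 0.002]
[-0.468, 0.001, 0.813, -0.001, -0.1, 0.002]
[-0.461, 0.001, 0.817, -0.001, -0.1, 0.002]
[-0.454, 0.001, 0.821, -0.001, -0.1, 0.002]
[-0.447, 0.001, 0.825, -0.001, -0.1, 0.002]
[-0.44, 0.001, 0.829, -0.001, -0.1, 0.002]
```

Emit:
apply_moves:
  commands:
    - [[-0.25,-0.02,0.4,0,-0.1,0],[-0.48,0,0.72,0,-0.1,0],[-0.5,0,0.79,0,-0.1,0],[-0.5,0,0.8,0,-0.1,0],[-0.49,0,0.8,0,-0.1,0],[-0.48,0,0.8,0,-0.1,0],[-0.48,0,0.81,0,-0.1,0],[-0.47,0,0.81,0,-0.1,0]]

```text
clock: 12.3
eef_pos: [527.6, -55.1, 135.0]
tool_rot: [-1.579, -0.004, -0.543]
force: [0.1, -0.4, -0.9]
width: 27.6
```

```bash
python3 -c "
from plan import *
plan([532,120.9,138],-28,6)"
```

```text
from [527.6 -55.1 135. ] dist [  4.4 176.    3. ] turn deg [ 0.48 -3.13  0.19] clock 12.3 w 27.6
[-0.363, -0.019, 0.637, 0.016, -0.104, 0.006]
[-0.358, -0.018, 0.64, 0.016, -0.104, 0.006]
[-0.352, -0.017, 0.644, 0.016, -0.104, 0.006]
[-0.346, -0.016, 0.647, 0.016, -0.104, 0.006]
[-0.34, -0.015, 0.65, 0.016, -0.104, 0.006]
[-0.334, -0.014, 0.653, 0.016, -0.104, 0.006]
```

Emit:
apply_moves:
  commands:
    - [[-0.42,-0.06,0.72,0.02,-0.1,0],[-0.42,-0.06,0.74,0.02,-0.1,0],[-0.38,-0.04,0.68,0.02,-0.1,0],[-0.33,-0.02,0.6,0.02,-0.1,0],[-0.2,0,0.4,0.02,-0.1,0],[-0.1,0,0.2,0,-0.05,0],[0,0,0,0,0,0],[0,0,0,0,0,0]]

```text
clock: 12.97
eef_pos: [524.4, 117.3, 136.1]
tool_rot: [-1.57, 0.007, -0.476]
force: [-0.3, -1.2, -1.0]
width: 27.7
```

```bash
python3 -c "
from plan import *
plan([532,120.9,135],-28,1)"
```

```text
from [524.4 117.3 136.1] dist [ 7.6  3.6 -1.1] turn deg [-0.02  0.75 -0.39] clock 12.9667 w 27.7
[0.128, 0.026, 0.167, -0.004, 0.15, -0.079]
```

Emit:
apply_moves:
  commands:
    - [[0.12,0,0.16,0,0.1,-0.08],[0,0,0,0,0,0],[0,0,0,0,0,0],[0,0,0,0,0,0]]

```text
clock: 13.3
eef_pos: [532.7, 114.5, 135.2]
tool_rot: [-1.574, -0.001, -0.494]
force: [0.4, 0.6, -0.7]
width: 28.1
```

```bash
python3 -c "
from plan import *
plan([532,120.9,135],-28,1)
a=shot('scene');b=shot('top')
f=lambda i:cv2.resize(i,(400,400),interpolation=2)
cv2.imwrite('pics/c5.png',np.hstack([f(a['image'][170:270,235:335]),f(b['image'][190:270,205:285])])[:,:,::-1])
p,R,s=tool();q=R.apply([0,42.5,0])+p
print('bit end',q,proj(a,q),'pocket',proj(a,[532,120.9,38]))"
```

```text
from [532.7 114.5 135.2] dist [-0.7  6.4 -0.2] turn deg [ 0.21 -0.28  0.08] clock 13.3 w 28.1
[-0.09, 0.005, 0.132, 0.041, -0.057, 0.016]
bit end [532.40110641 114.40085035  92.7076784 ] (np.float64(294.32610291468853), np.float64(187.7283826526609)) pocket (np.float64(294.7535520831485), np.float64(201.91976548262375))
```

View pics/c5.png

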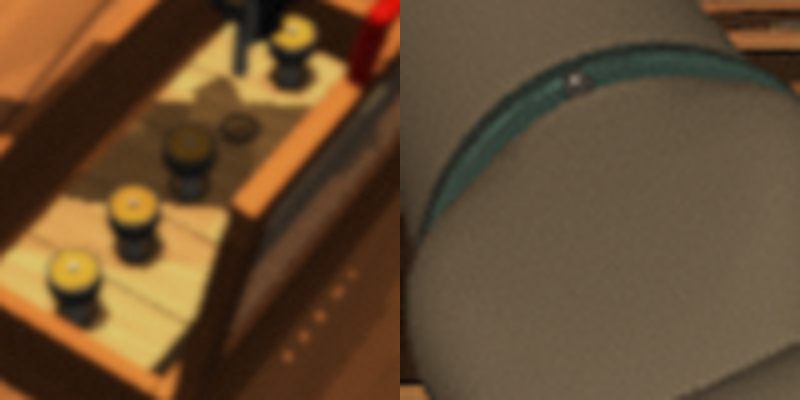

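The first bit stands home at crop (75,285). The empty pocket is at crop (239,127), i.e. pixel (294.8,201.8), matching the prediction.

Emit:
apply_moves:
  commands:
    - [[-0.09,0,0.12,0.04,-0.04,0.01],[0,0,0,0,0,0],[0,0,0,0,0,0],[0,0,0,0,0,0]]

```text
clock: 13.73
eef_pos: [531.4, 120.2, 135.4]
tool_rot: [-1.571, -0.0, -0.491]
force: [-0.3, 0.0, -1.5]
width: 28.1
```

```bash
python3 -c "
from plan import *
plan([532,120.9,95],-28,1)"
```

```text
from [531.4 120.2 135.4] dist [  0.6   0.7 -40.4] turn deg [-0.   -0.14  0.01] clock 13.7333 w 28.1
[0.005, 1.01, 0.024, -0.0, -0.029, 0.002]
```

Emit:
apply_moves:
  commands:
    - [[0.01,0.15,0.02,0,-0.03,0],[0,0.25,0,0,0,0],[0,0.25,0,0,0,0],[0,0.2,0,0,0,0],[0,0.03,0,0,0,0],[0,0,0,0,0,0]]

```text
clock: 14.23
eef_pos: [531.6, 120.7, 95.6]
tool_rot: [-1.572, 0.001, -0.488]
force: [1.1, 0.0, -0.9]
width: 28.1
```

```bash
python3 -c "
from plan import *
plan([532,120.9,51],-28,4)"
```

```text
from [531.6 120.7  95.6] dist [  0.4   0.2 -44.6] turn deg [ 0.05  0.05 -0.05] clock 14.2333 w 28.1
[0.002, 0.279, 0.002, 0.003, 0.002, -0.002]
[0.002, 0.279, 0.002, 0.003, 0.002, -0.002]
[0.002, 0.279, 0.002, 0.003, 0.002, -0.002]
[0.002, 0.279, 0.002, 0.003, 0.002, -0.002]
```

Emit:
apply_moves:
  commands:
    - [[0.01,0.15,0,0,0,0],[0,0.2,0,0,0,0],[0,0.2,0,0,0,0],[0,0.2,0,0,0,0],[0,0.15,0,0,0,0],[0,0.07,0,0,0,0],[0,0.02,0,0,0,0],[0,0,0,0,0,0]]

```text
clock: 14.9
eef_pos: [531.6, 120.4, 50.8]
tool_rot: [-1.573, 0.002, -0.488]
force: [-0.2, 0.1, -0.9]
width: 28.1
```

```bash
python3 -c "
from plan import *
plan([532,120.9,50.7],-28,1);print(tool()[2]['force'])"
```

```text
from [531.6 120.4  50.8] dist [ 0.4  0.5 -0.1] turn deg [ 0.1   0.05 -0.1 ] clock 14.9 w 28.1
[0.003, 0.003, 0.015, 0.021, 0.01, -0.02]
[-0.2350743   0.08314409 -0.92760297]
```

Emit:
apply_moves:
  commands:
    - [[0,0,0,0,0,0],[0,0,0,0,0,0],[0,0,0,0,0,0],[0,0,0,0,0,0]]
  claw: 46

```text
clock: 15.23
eef_pos: [532.8, 120.7, 52.0]
tool_rot: [-1.571, -0.0, -0.488]
force: [-1.3, 0.0, -0.1]
width: 46.1
```

Emit:
apply_moves:
  commands:
    - [[0,-0.2,0,0,0,0],[0,-0.4,0,0,0,0],[0,-0.6,0,0,0,0],[0,-0.8,0,0,0,0],[0,-0.9,0,0,0,0],[0,-0.9,0,0,0,0],[0,-0.9,-0.1,0,-0.5,0],[0,-0.9,-0.2,0,-0.5,0]]

```text
clock: 15.9
eef_pos: [522.9, 110.4, 283.3]
tool_rot: [-1.578, 0.01, -0.395]
force: [1.5, 0.1, 0.3]
width: 45.8
```

Emit:
apply_moves:
  commands:
    - [[0,-0.9,-0.3,0,-0.6,0],[0,-0.7,-0.3,0,-0.6,0],[0,-0.4,-0.3,0,-0.6,0],[0,-0.1,-0.2,0,-0.6,0],[0,0,0,0,-0.5,0],[0,0,0,0,0,0]]

```text
clock: 16.4
eef_pos: [510.7, 66.3, 388.7]
tool_rot: [-1.569, -0.014, -0.129]
force: [0.4, 0.8, 0.2]
width: 46.2
```

Run:
```python
from plan import *
from m import blobs
p,R,s=tool();print(p,s['tool_rot'])
a=shot('scene','s6.png');b=shot('top','t6.png')
for d,bx in((a,(320,120,380,190)),(b,(215,135,300,165))):
    print(blobs(d,bx,'r',4,8))
cv2.imwrite('pics/c6.png',np.hstack([cv2.resize(a['image'][110:280,205:400],(400,349),interpolation=2),cv2.resize(b['image'][125:280,175:352],(400,349),interpolation=2)])[:,:,::-1])
```

```text
[510.68642492  66.288248   388.74319434] [-1.56899872 -0.01449922 -0.12899028]
[(np.float64(338.8125), array([346.87, 154.21]), array([ 6.5, 12.8, 40.5, 44.8])), (np.float64(79.0625), array([374.01, 153.67]), array([48.5, 29.2, 11.5, 10. ]))]
[]
```

View pics/c6.png

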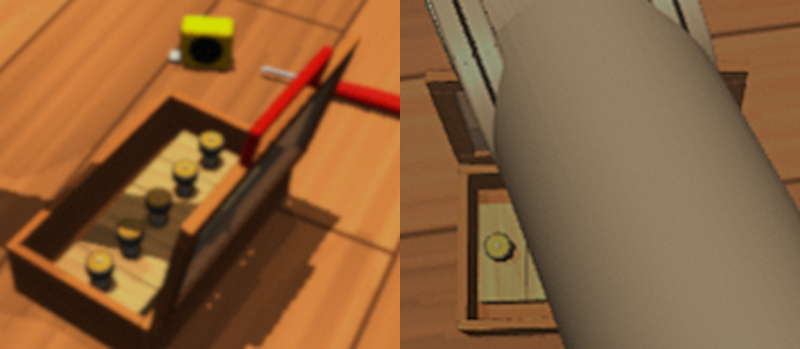

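All five bits are seen home; bar runs from about scene pixel (329,174) to (365,135). Fit the lid angle from the saved pictures.

Run:
```python
from plan import *
from m import blobs
a=shot('scene');b=shot('top')
t0=dict(b,image=cv2.imread('pics/t0.png')[:,:,::-1])
print(blobs(t0,(215,135,300,165),'r',3,8))
C=np.array([525.7,67.2,0]);ex=np.array([.9938,-.1108,0]);ey=np.array([.1108,.9938,0]);ez=np.array([0,0,1.])
H=C+90*ex+80*ez
def bar(t,s=0): return H-ex*220*np.cos(t)+ez*220*np.sin(t)+6*(ez*np.cos(t)+ex*np.sin(t))+s*ey
for deg in (94,97,100,103,106):
    t=np.radians(deg);print(deg,bar(t).round(1),'top',np.round([proj(b,bar(t,s)) for s in(-60,0,60)],1).tolist(),'sc',np.round([proj(a,bar(t,s)) for s in(-60,0,60)],1).tolist())
print('60',bar(np.radians(60)))
```

```text
[(np.float64(329.1875), array([256.05, 145.12]), array([ 9. ,  7. , 65.2,  7.5]))]
94 [636.3  54.9 299. ] top [[286.7, 155.1], [256.4, 156.0], [226.2, 157.0]] sc [[317.3, 166.9], [335.5, 147.3], [352.1, 129.3]]
97 [647.7  53.6 297.6] top [[286.4, 149.9], [256.3, 150.9], [226.3, 151.9]] sc [[323.1, 170.2], [341.1, 150.4], [357.7, 132.2]]
100 [659.   52.3 295.6] top [[286.2, 145.0], [256.3, 146.0], [226.4, 147.0]] sc [[329.0, 173.9], [346.8, 153.8], [363.1, 135.4]]
103 [670.1  51.1 293. ] top [[286.0, 140.4], [256.2, 141.3], [226.5, 142.3]] sc [[334.8, 177.8], [352.4, 157.5], [368.5, 138.9]]
106 [681.1  49.9 289.8] top [[285.7, 135.9], [256.2, 136.9], [226.7, 137.8]] sc [[340.4, 181.9], [357.9, 161.4], [373.8, 142.6]]
60 [510.98793628  68.84026631 273.52558883]
```

Lid angle is 100° (both views agree). Moving above the bar at (659,52,296).

```bash
python3 -c "
from plan import *
plan([659,52.3,345],-6.4,5)"
```

```text
from [510.4  67.  386.7] dist [148.6 -14.7 -41.7] turn deg [-0.06 -1.04  0.63] clock 16.6 w 45.5
[0.744, 0.217, 0.023, -0.002, -0.041, 0.025]
[0.744, 0.215, 0.02, -0.002, -0.041, 0.025]
[0.745, 0.213, 0.018, -0.002, -0.041, 0.025]
[0.746, 0.212, 0.015, -0.002, -0.041, 0.025]
[0.746, 0.21, 0.012, -0.002, -0.041, 0.025]
```

Emit:
apply_moves:
  commands:
    - [[0.3,0.1,0.01,0,-0.04,0.03],[0.6,0.17,0.02,0,-0.04,0.03],[0.7,0.2,0.02,0,-0.04,0.02],[0.7,0.2,0.02,0,-0.04,0.02],[0.6,0.17,0.01,0,-0.03,0],[0.35,0.1,0,0,0,0],[0.1,0,0,0,0,0],[0,0,0,0,0,0]]
  claw: 60

```text
clock: 17.27
eef_pos: [652.3, 55.9, 338.8]
tool_rot: [-1.572, 0.007, -0.11]
force: [-0.4, 0.1, 0.5]
width: 59.9
```

```bash
python3 -c "
from plan import *
plan([659,52.3,345],-6.4,1)"
```

```text
from [652.3  55.9 338.8] dist [ 6.7 -3.6  6.2] turn deg [ 0.08  0.09 -0.43] clock 17.2667 w 59.9
[0.176, -0.155, -0.072, 0.015, 0.018, -0.085]
```

Emit:
apply_moves:
  commands:
    - [[0.16,0,-0.06,0,0,-0.08],[0.02,0.2,0,0,0,0],[0,0.3,0,0,0,0],[0,0.35,0,0,0,0],[0,0.3,0,0,0,0],[0,0.15,0,0,0,0],[0,0.03,0,0,0,0],[0,0,0,0,0,0]]

```text
clock: 17.93
eef_pos: [656.1, 53.8, 283.7]
tool_rot: [-1.572, 0.0, -0.108]
force: [-0.1, -0.1, 0.7]
width: 59.8
```

```bash
python3 -c "
from plan import *
plan([659,52.3,277],-6.4,1)
d=shot('scene');cv2.imwrite('pics/c7.png',cv2.resize(d['image'][90:210,290:410],(480,480),interpolation=2)[:,:,::-1])"
```

```text
from [656.1  53.8 283.7] dist [ 2.9 -1.5 -6.7] turn deg [ 0.07  0.22 -0.02] clock 17.9333 w 59.8
[0.075, 0.167, -0.029, 0.013, 0.043, -0.004]
```

View pics/c7.png

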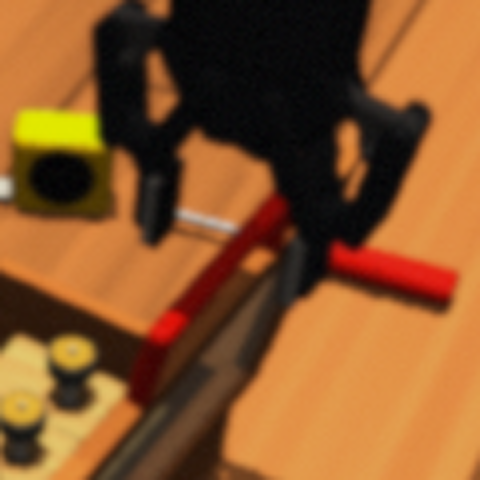

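The fingers straddle the bar (finger tips at crop (150,210) and (300,265), bar between). Closing.

Emit:
apply_moves:
  commands:
    - [[0.06,0.16,-0.03,0,0.04,0],[0,0.02,0,0,0,0],[0,0,0,0,0,0],[0,0,0,0,0,0]]

```text
clock: 18.32
eef_pos: [659.9, 52.4, 278.6]
tool_rot: [-1.571, -0.004, -0.112]
force: [0.6, 0.2, 0.1]
width: 59.6
```

Emit:
apply_moves:
  commands:
    - [[0,0,0,0,0,0],[0,0,0,0,0,0],[0,0,0,0,0,0],[0,0,0,0,0,0],[0,0,0,0,0,0],[0,0,0,0,0,0],[0,0,0,0,0,0]]
  claw: 4

```text
clock: 18.9
eef_pos: [658.7, 52.6, 279.5]
tool_rot: [-1.571, -0.002, -0.112]
force: [-0.0, 0.1, 0.2]
width: 9.8
```

```bash
cat > lid.py <<'E'
from plan import *
C=np.array([525.7,67.2,0]);ex=np.array([.9938,-.1108,0]);ez=np.array([0,0,1.])
H=C+90*ex+80*ez
def bar(t): return H-ex*220*np.cos(t)+ez*220*np.sin(t)+6*(ez*np.cos(t)+ex*np.sin(t))
def est():
    p,R,s=tool(); g=p-R.apply([0,19,0]); v=g-H
    x=-v@ex;z=v[2]; ang=np.degrees(np.arctan2(z,x))-np.degrees(np.arctan2(6,220))
    print('bar',g.round(1),'lid',ang.round(2),'r',np.hypot(x,z).round(1),'w',s['width'],'f',np.round(s['force'],1),'q',np.round(s['qpos'],2))
    return ang
E
python3 - <<'E'
from lid import *
a=est()
for t in (95,90,80,70,60): print(t,bar(np.radians(t)).round(1))
p,R,s=tool();o=p-R.apply([0,19,0])-bar(np.radians(a))
prev=p
for t in np.linspace(a,60,13)[1:]:
    n=bar(np.radians(t))+o+R.apply([0,19,0]);print((R.inv().apply(n-prev)/40).round(3));prev=n
E
```

```text
bar [658.7  52.6 298.5] lid 99.77 r 222.9 w 9.815885659869704 f [-0.   0.1  0.2] q [-0.03  0.6  -0.16  1.42  0.1   1.12 -0.32]
95 [640.1  54.4 298.6]
90 [621.1  56.6 300. ]
80 [583.   60.8 297.7]
70 [546.   64.9 288.8]
60 [511.   68.8 273.5]
[-0.314 -0.054 -0.   ]
[-0.316 -0.036 -0.   ]
[-0.318 -0.018 -0.   ]
[-0.318  0.001 -0.   ]
[-0.318  0.019 -0.   ]
[-0.316  0.037 -0.   ]
[-0.313  0.056 -0.   ]
[-0.31   0.074 -0.   ]
[-0.305  0.091 -0.   ]
[-0.299  0.109 -0.   ]
[-0.292  0.126 -0.   ]
[-0.284  0.143 -0.   ]
```

Emit:
apply_moves:
  commands:
    - [[-0.12,-0.02,0,0,0,0],[-0.2,-0.03,0,0,0,0],[-0.25,-0.03,0,0,0,0],[-0.25,-0.02,0,0,0,0],[-0.25,-0.01,0,0,0,0],[-0.2,0,0,0,0,0],[-0.1,0,0,0,0,0],[0,0,0,0,0,0]]

```text
clock: 19.57
eef_pos: [605.1, 58.5, 285.0]
tool_rot: [-1.57, -0.018, -0.112]
force: [1.5, -0.1, -2.8]
width: 9.7
```

Run:
```python
from lid import *
a=est();print(tool()[2]['tool_rot'])
```

```text
bar [604.8  58.5 304. ] lid 85.77 r 224.2 w 9.735954030837906 f [ 1.5 -0.1 -2.8] q [-0.04  0.51 -0.16  1.59  0.1   1.04 -0.34]
[-1.56965364 -0.01753919 -0.11171841]
```

Emit:
apply_moves:
  commands:
    - [[-0.12,0.02,0,0,0,-0.1],[-0.2,0.03,0,0,0,-0.1],[-0.24,0.04,0,0,0,-0.05],[-0.24,0.05,0,0,0,0],[-0.24,0.06,0,0,0,0],[-0.18,0.05,0,0,0,0],[-0.08,0.03,0,0,0,0],[0,0,0,0,0,0]]

```text
clock: 20.23
eef_pos: [561.9, 63.2, 279.6]
tool_rot: [-1.567, -0.066, -0.114]
force: [1.6, 0.3, -4.6]
width: 10.1
```

Run:
```python
from lid import *
a=est();p,R,s=tool();print(s['tool_rot'])
n=bar(np.radians(60));print((R.inv().apply(n-(p-R.apply([0,19,0])))/40).round(3))
```

```text
bar [560.7  63.3 298.6] lid 74.36 r 225.3 w 10.131413273935191 f [ 1.6  0.3 -4.6] q [-0.06  0.42 -0.17  1.75  0.11  0.91 -0.38]
[-1.5666547  -0.06606146 -0.11380608]
[-1.288  0.542 -0.005]
```

Emit:
apply_moves:
  commands:
    - [[-0.1,0.05,0,0,0,0],[-0.18,0.1,0,0,0,0],[-0.2,0.1,0,0,0,0],[-0.2,0.1,0,0,0,0],[-0.15,0.08,0,0,0,0],[-0.08,0.03,0,0,0,0],[0,0,0,0,0,0],[0,0,0,0,0,0]]

```text
clock: 20.9
eef_pos: [532.8, 66.5, 269.4]
tool_rot: [-1.565, -0.084, -0.115]
force: [-0.5, -1.0, 4.1]
width: 9.7
```

Run:
```python
from lid import *
a=est();p,R,s=tool();print(s['tool_rot'])
n=bar(np.radians(60));print((R.inv().apply(n-(p-R.apply([0,19,0])))/40).round(3))
```

```text
bar [531.2  66.5 288.3] lid 66.38 r 224.8 w 9.670979638810056 f [-0.5 -1.   4.1] q [-0.07  0.38 -0.17  1.86  0.11  0.83 -0.41]
[-1.56546377 -0.08376766 -0.11549557]
[-0.539  0.325 -0.003]
```

Emit:
apply_moves:
  commands:
    - [[-0.12,0.07,0,0,0,0],[-0.18,0.1,0,0,0,0],[-0.15,0.09,0,0,0,0],[-0.1,0.06,0,0,0,0],[-0.03,0.02,0,0,0,0],[0,0,0,0,0,0],[0,0,0,0,0,0]]

```text
clock: 21.48
eef_pos: [510.7, 68.8, 258.2]
tool_rot: [-1.567, -0.083, -0.117]
force: [-2.7, -0.8, 5.0]
width: 9.7
```

Run:
```python
from lid import *
from m import blobs
a=est();p,R,s=tool();print(s['tool_rot'],s['qd'])
n=bar(np.radians(60));print((R.inv().apply(n-(p-R.apply([0,19,0])))/40).round(3))
d=shot('scene');b=shot('top')
print(blobs(d,(250,90,330,185),'r',4,8));ey=np.array([.1108,.9938,0])
for t in (54,57,60,63,66): print(t,[np.round(proj(d,bar(np.radians(t))+s*ey),1).tolist() for s in(-60,0,60)])
cv2.imwrite('pics/c8.png',cv2.resize(d['image'][90:290,190:390],(600,600),interpolation=2)[:,:,::-1])
```

```text
bar [509.1  68.9 277.2] lid 60.02 r 224.2 w 9.739308823475135 f [-2.7 -0.8  5. ] q [-0.08  0.37 -0.16  1.92  0.12  0.78 -0.43]
[-1.56670467 -0.08293719 -0.11676056] [ 0.00098903  0.00197257  0.00140182 -0.00718568 -0.00075432  0.00565693
  0.0004296 ]
[0.04  0.095 0.003]
[(np.float64(200.875), array([262.97, 150.58]), array([ 4.8, 43. , 19. , 36. ])), (np.float64(51.625), array([298.62, 127.29]), array([44.5, 28.8,  9. , 16.5]))]
54 [[248.7, 150.6], [267.7, 133.7], [285.3, 118.1]]
57 [[252.7, 150.0], [271.8, 133.0], [289.4, 117.2]]
60 [[257.0, 149.7], [276.0, 132.5], [293.6, 116.5]]
63 [[261.4, 149.6], [280.5, 132.2], [298.1, 116.2]]
66 [[266.1, 149.9], [285.2, 132.3], [302.7, 116.1]]
```

View pics/c8.png

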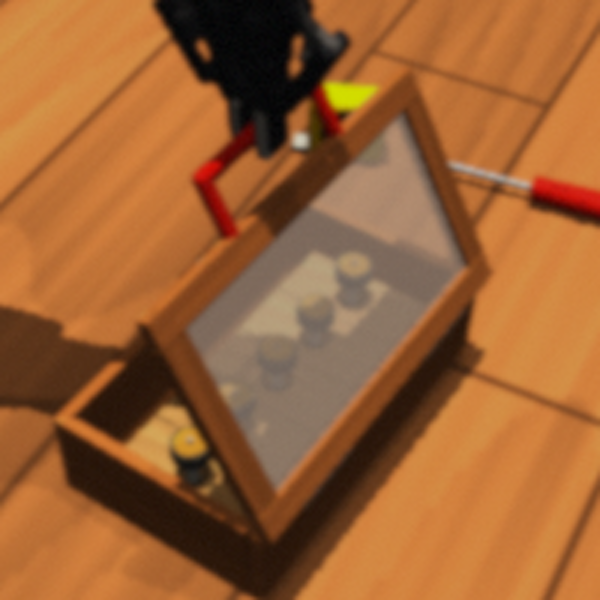

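The lid stands at about 60° with the bar gripped: near bar end at crop (205,178), i.e. pixel (258.3,149.3), against the 60° prediction of (257.0,149.7). Settle and check.

Emit:
apply_moves:
  commands:
    - [[0,0,0,0,0,0],[0,0,0,0,0,0],[0,0,0,0,0,0],[0,0,0,0,0,0]]

```text
clock: 21.92
eef_pos: [511.4, 68.7, 258.6]
tool_rot: [-1.567, -0.082, -0.117]
force: [-2.0, -0.8, 5.4]
width: 9.8
```

Run:
```python
from lid import *
from cell import finish_job
a=est();v=np.abs(tool()[2]['qd']).max();print(v)
if abs(a-60)<2.5 and v<.03: print(finish_job())
```

```text
bar [509.8  68.8 277.6] lid 60.23 r 224.2 w 9.830055649184574 f [-2.  -0.8  5.4] q [-0.08  0.37 -0.17  1.92  0.12  0.78 -0.43]
0.010727048748496943
the job is handed in; nothing more can be done
None
```

I put two spares into the empty pockets, released them, and left the third spare in its block. I then took the lid by the red bar from 100° to 60° and handed the job in at about 22 s, still gripping it.

**Lid:** the arm pose puts it at 60.2°. The camera view of the bar end fits 60–61°. The arm was almost still, with a holding force of about 5 N.

**Bits:** the picture before the lid move showed all five bits standing home, and the last picture still shows them, partly through the lid's panel. I did not measure their seating depth or tilt separately. It rests on the heights at release, which matched the heights at which the bits were picked up to within 1 mm.

**Disagreement:** the gripped point came out about 4 mm farther from the hinge than the bar should be (224 against 220 mm). I take this as the bar sitting slightly towards the fingertips.

**Not measured again:** the third spare and the loose things were not rechecked after the moves. I neither meant to touch them nor saw contact forces.

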